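Carry a washed valve sleeve to the drying stand on a pin

ROBOT

A 6-joint arm with a two-finger parallel gripper is mounted at the origin on the work surface. World frame = base frame: x ahead of the robot, y to its left, z up, the work surface at z = 0. Lengths are in m, angles in rad, forces in N, time in s.
With the tool pointing down it reaches from about 0.4 to 0.825 m from the base axis. Payload 7 kg.
Tool frame: the origin (TCP) lies midway between the tips of the shut fingers; the grasp point (between the pads) lies 19 mm behind it; z points along the fingers, y is the line along which they close (so a half turn about z gives the same grasp; the last joint's range is limited). The gripper opens to 88 mm and grips with 3 to 60 N. Pads are 19 mm wide; open, the fingers measure 130 mm over their backs; the gripper's body (78 mm by 193 mm) begins 47 mm behind the grasp point.
Start: joints at [-0.994, 0.359, 0.012, 0, -1.224, -0.288], TCP at [0.192, -0.647, 0.227] pointing down, gripper open.
Joint ranges: [-3.07, 3.07], [-1.43, 2.12], [-1.02, 1.25], [-3.03, 1.67], [-3.05, -0], [-3.03, 3.03]. Speed limits (rad/s): [2.39, 2.39, 3.01, 3.14, 3.14, 3.14].

INTERFACE

Orientations are given as [roll, pitch, yaw] about the fixed x, y, z axes, in that order (R = Rz(yaw) Ry(pitch) Rx(roll)).
In Python, from station import get_state, grab_frame, calibration, job_done, boxes_of, regions_of, spot_point gives the robot as it stands. The module is installed in compiled form; this text tells all that it offers.
- The arm moves only by the tool arm_command, never from a script. Its argument "commands" is a list of rows, each an object of numbers: "tx", "ty", "tz": the shift along the tool's x, y, z each as a share of 25 cm, from -1 to 1; "twist": the turn about the tool's z as a share of 180 degrees, from -1 to 1. A call has exactly 8 rows; each row is the pose to reach, as a shift and turn from the pose commanded when the call began, along the tool's axes at that moment, turning the shorter way round; what a row does not reach only later rows make up. A row lasts 1/12 s, in which the tool goes at most 41.7 mm and 7.16 degrees, less where a joint would pass 70% of its speed; a pose out of reach is approached as far as the arm can. A call with a number of a shift or a turn outside -1 to 1 is refused whole. A call with a gripper value outside its range is refused whole. "claw" is the opening, from 0 (shut) to 1 (fully open), set as the call begins (left out, the last holds). The fingers move at their own pace and stop on an object; "grip_force" is the grip in N (left out, the last holds). Time passes only in rows, so rows that repeat a pose let the fingers close, or fill a call up. It gives the time, the measured TCP pose, the force, the opening and the grip force at its end, in the units of the state.
- get_state(): the state, without advancing time (a new reading comes with each control period).
- grab_frame(name): name is "scene" or "top" or "wrist"; returns the picture (384x512x3 uint8, red, green, blue); there is no depth.
- calibration(name): a dict with "camera_matrix" (3x3 intrinsics, pixels), "extrinsics" (4x4, takes a point from camera to world coordinates). Camera axes: x right, y down, z forward; pixel columns grow to the right and rows downward; lengths in m; the calibration is good to about 2 mm. A picture is of the moment at which its call begins: read the wrist's pose just before it. calibration takes no time and is no camera call; for the wrist camera it gives the pose at the moment of the call.
- job_done(): hands the job in; it is judged then, once.
Trained networks look in the newest picture that a camera, given by its name, has taken for a name from the list of things; names that differ only in an ending like _2 or _b are one class to them, and where a whole thing is asked for, a point or a joint stands for the part that bears it (a point fixed in the world has none). Each returns a list of dicts, best first, with "score" (0 to 1); they miss things now and then, are a little off and sometimes report something else, mostly with a low value. They report only what shows in the picture. A call takes as long as a camera call. They do not tell look-alikes from the thing itself.
- boxes_of(query, camera): "rect" ([left, top, right, bottom] in pixels, round what is visible of it).
- regions_of(query, camera): "region" (384x512 bool, what is visible of it) and "rect" ([left, top, right, bottom] in pixels, round what is visible of it).
- spot_point(query, camera): "uv" ([column, row] in pixels: a listed point, or the origin of a listed thing).
The state is a dict: "t": time; "q": joint angles; "qd": joint speeds; "joint_efforts": joint torques, N m; "eef_pos": TCP position; "ee_rot": TCP orientation; "force": force on the tool from outside, world axes, zero at the start; "moment": the same for the moment, N m; "width": finger opening in m; "gripper_force": force on a finger pad.
Only numpy, scipy, OpenCV 4.12 (cv2) and the standard library are available. Lean on these libraries where they do the work, as an engineer would, in place of code of your own. Each camera call takes 0.05 s, during which the arm holds its last target. There are 200 camera calls.

TASK

Take the carrying pin by its orange grip, thread it through the bore of the clean blue sleeve lying on the tray and push gently until the fork stops the sleeve and the collar bears on it, fully home and locked by the catches (a steady push of 10 to 20 N for half a second, never more than 25 N). Then lift the sleeve on the pin and lay the pin down gently in both Vs of the drying stand, its tip pointing to the robot's left (the stand's +x) as it did on its rest, with the sleeve hanging between them, and let go. Do not touch the sleeve with the gripper, and leave the other things where they are.

Things in the scene. Friction and masses are not known exactly. Their poses are not given: they have to be found in the camera images.
- pin_grip (a point): Steel carrying pin, 0.28 kg, lying level on a grey rest, axis 50 mm above the table. Point: centre of its orange grip (80 long, 24 wide, 26 mm high, on the pin's axis, overhanging the rest). x runs along the pin to its tip, z up. From here along x: the grip ends at 40 mm, a 12 mm thick neck runs to 78, then the collar to 84, then a 12 mm shaft to the tip at 187.
- pin_collar (a point): Point on the pin's axis in the front face of its steel collar (34 mm across, 6 thick), 84 mm in front of pin_grip; same axes.
- pin_catch (a point): Point on the pin's axis, 61 mm in front of pin_collar, same axes: here two brass spring catches stick 4 mm out of the shaft on its left and right (y) sides, from 7 mm behind (a steep shoulder) to 10 mm in front (a gentle ramp). Each gives way inwards under about 2 to 3 N and springs back.
- pin_tip (a point): The pin's tip, 103 mm in front of pin_collar, same axes. The last 13 mm taper from 12 mm to 4 mm thick.
- sleeve_center (a point): Blue plastic sleeve on the tray, loose, 0.12 to 0.2 kg. Point: middle of its level bore (16 mm across, straight through, 50 mm long, so its mouths are 25 mm from here); x along the bore, away from the tray's open end, z up. Square flanges 60 x 60 x 8 mm at both ends, 44 mm round between. The bore lies 30 mm above the tray's floor.
- tray: Steel tray, fixed. Origin: centre of its underside; x along it, from its open end to the end with the fork. 150 long, 78 mm wide, floor 12 mm above the table, side rails 66 mm apart inside, tops 32 mm above the table. The sleeve lies near the open (-x) end. Catches need some 5 to 12 N to enter the bore, more than slides the sleeve: it runs ahead of the pin up to the fork.
- tray_end (a point): Middle of the tray's +x end, on its floor. A red sprung fork, clamped across the tray 10 to 55 mm beyond the sleeve's far flange (differs each time, not measured), stops it; it yields 1 mm per 4 N, 10 mm at most. Prongs 46 mm high, 30 mm gap between for tip and catches, cross bar 16 mm high. Once sprung out behind the far flange, the catches lock the sleeve on the pin with some 4 mm of end play.
- stand: Drying stand, fixed: steel base 150 x 90 x 8 mm, two green upright V plates 8 mm thick at x = -53.5 mm (for the pin's neck) and +53.5 mm (for the shaft near the tip). Origin: centre of the underside; x from neck plate to tip plate, z up. Each V is a right angle, 42 mm wide at its top.
- stand_seat (a point): Where pin_collar comes to lie on the stand: 28.5 mm to -x of the stand's origin and 110 mm above the table; same axes as the stand, the pin along +x. 8 mm either way along x does not foul.
- bush: Brass bush, a plain ring standing on end, 44 mm across, 35 mm high; bystander. Origin: centre of its underside
- gasket: Flat black rubber gasket ring, 68 mm across, 8 mm thick; bystander. Origin: centre of its underside
- jar: Amber glass jar with a steel cap, 60 mm across, 90 mm high; bystander. Origin: centre of its underside
- jug: Steel mug, 90 mm across, 100 mm high; bystander. Origin: centre of its underside
- spatula: Spatula with a white handle, lying flat; bystander. Origin: centre of its underside as it lies
- wrench: Steel wrench, lying flat; bystander. Origin: centre of its underside as it lies
- bowl: Steel bowl, 140 mm across, 50 mm high; bystander. Origin: centre of its underside
There are look-alikes about, which are no part of the job. What is shaped like the part that bears pin_grip but white is not meant.

How it is judged:
On the way, in this order (a step that is already met when the one before it is completed fails the run):
1. the pin is threaded through the sleeve on the tray and pressed home: collar within 2.5 mm of the flange and bearing with more than 8 N (x of pin_collar in the frame of sleeve_center between -0.0275 and -0.0235 m and y of pin_collar in the frame of sleeve_center between -0.006 and 0.006 m and z of pin_collar in the frame of sleeve_center between -0.006 and 0.006 m and contact force between pin and sleeve above 8 N and height (world z) of sleeve_center below 0.052 m), for 0.25 s.
2. the sleeve is lifted well clear of the tray on the pin, still locked on it (x of pin_collar in the frame of sleeve_center between -0.034 and -0.0235 m and y of pin_collar in the frame of sleeve_center between -0.006 and 0.006 m and z of pin_collar in the frame of sleeve_center between -0.006 and 0.006 m and height (world z) of sleeve_center above 0.085 m), for 0.2 s.
At the end, for the whole second after the job is handed in: The pin lies at rest in both Vs of the drying stand, pointing along the stand's +x (within 0.08 rad), collar face within 10 mm of its place along the stand, 5 mm sideways and 4 to 5 mm in height; the sleeve hangs on it, threaded, within 9 mm of the collar, nothing moving and the pin released (x of pin_collar in the frame of stand between -0.0385 and -0.0185 m and y of pin_collar in the frame of stand between -0.005 and 0.005 m and z of pin_collar in the frame of stand between 0.106 and 0.115 m and angle between the x axis of pin_grip and the x axis of stand, either way round below 0.08 rad and x of pin_collar in the frame of sleeve_center between -0.034 and -0.0235 m and y of pin_collar in the frame of sleeve_center between -0.006 and 0.006 m and z of pin_collar in the frame of sleeve_center between -0.006 and 0.006 m and height (world z) of sleeve_center above 0.095 m and linear speed of pin below 0.02 m/s and linear speed of sleeve below 0.03 m/s and contact force between pin and stand above 1 N); the robot touches nothing.
It fails at once if the gripper or arm touches the clean sleeve (contact force between any of the fingers, the arm and sleeve above 0.5 N).
It fails at once if the pin presses on the sleeve with more than 25 N while it is on the tray (contact force between pin and sleeve above 25 N and height (world z) of sleeve_center below 0.052 m).
It fails at once if the pin or sleeve is set down on or pushed against the drying stand with more than 60 N (contact force between any of pin, sleeve and stand above 60 N).
It fails at once if another thing on the table is moved by more than 20 mm (distance of any of bush, gasket, jar, jug, spatula, wrench, bowl from where it was at the start of the episode above 0.02 m).
It also fails if it takes over 56 s, if anything falls off the work surface, if the arm or the gripper's body presses on something with over 40 N, if the wrist force passes 120 N, or if a joint passes its speed limit or range.

## Working session

There is one attempt and no reset: what is moved stays moved. The work goes in short steps, Python scripts to look and compute and a tool call to move; the robot and the scene stay as the last step left them, time stands still between calls to the robot, and variables do not carry over. Pictures are saved under pics/ and viewed, at most 10 in all, crops included, and the job is handed in when it is done.

Besides the shell and the picture viewer there is one more tool, called as name(argument=value, ...), one argument or row to a line, values as JSON. arm_command: Moves the arm, as the interface text tells. Shift numbers are shares of 25 cm and turn numbers shares of 180 degrees, none past 1 either way. Its arguments: {"type":"object","properties":{"commands":{"type":"array"},"claw":{"type":"number"},"grip_force":{"type":"number"}},"required":["commands"]}

```bash
mkdir -p pics; cat > h.py <<'E'
import numpy as np,cv2
from station import *
def ray(cam,uv,z):
    c=calibration(cam);K=np.array(c["camera_matrix"]);T=np.array(c["extrinsics"])
    d=T[:3,:3]@np.linalg.inv(K)@np.array([uv[0],uv[1],1.]);o=T[:3,3]
    return o+d*(z-o[2])/d[2]
def save(im,n,s=1):
    cv2.imwrite('pics/'+n,cv2.resize(im[:,:,::-1],None,fx=s,fy=s,interpolation=cv2.INTER_CUBIC))
def proj(cam,p):
    c=calibration(cam);K=np.array(c["camera_matrix"]);T=np.linalg.inv(np.array(c["extrinsics"]))
    q=K@(T[:3,:3]@p+T[:3,3]);return q[:2]/q[2]
E
python3 - <<'E'
from h import *
np.set_printoptions(precision=4,suppress=True)
s=get_state();print(s)
Z=dict(pin_grip=.05,pin_collar=.05,pin_catch=.05,pin_tip=.05,sleeve_center=.042,tray=0,tray_end=.012,stand=0,stand_seat=.11,bush=0,gasket=0,jar=0,jug=0,spatula=0,wrench=0,bowl=0)
for cam in ["top","scene"]:
    im=grab_frame(cam);save(im,cam+"0.png",1.5)
    print(cam,np.array(calibration(cam)["extrinsics"])[:3,3])
    for n,z in Z.items():
        print(n,[(round(r["score"],2),np.round(r["uv"],1).tolist(),np.round(ray(cam,r["uv"],z)[:2],4).tolist()) for r in spot_point(n,cam)[:3]])
E
```

```text
{'t': 0.0, 'q': array([-0.9939,  0.3594,  0.011 , -0.0003, -1.2241, -0.2881]), 'qd': array([-0.0009, -0.0001,  0.001 , -0.0012,  0.0006, -0.0005]), 'joint_efforts': array([ -0.0005, -58.2723,  29.305 ,   6.9973,   0.007 ,  -0.0002]), 'eef_pos': array([ 0.192 , -0.6466,  0.2256]), 'ee_rot': array([ 3.1399, -0.0002, -2.8529]), 'force': array([-0.3671,  0.1774, -0.0343]), 'moment': array([ 0.022 ,  0.0472, -0.004 ]), 'gripper_force': 0.0, 'width': 0.08801222401335067}
top [0.2189 0.0038 1.5747]
pin_grip [(0.81, [352.1, 197.0], [0.5281, -0.3436]), (0.53, [298.0, 242.1], [0.3664, -0.1552]), (0.38, [203.1, 217.2], [0.4444, 0.173])]
pin_collar [(0.84, [329.2, 194.0], [0.5368, -0.2639]), (0.64, [293.2, 258.4], [0.3109, -0.139]), (0.42, [242.1, 159.7], [0.6539, 0.0439])]
pin_catch [(0.64, [312.1, 196.5], [0.5265, -0.2041])]
pin_tip [(0.81, [299.8, 192.0], [0.5415, -0.1612])]
sleeve_center [(0.56, [212.8, 211.5], [0.4664, 0.141])]
tray [(0.78, [202.0, 218.1], [0.4484, 0.1823])]
tray_end [(0.95, [181.0, 215.1], [0.4556, 0.2559]), (0.63, [285.6, 145.0], [0.7245, -0.1131])]
stand [(0.55, [228.1, 
[... 1287 characters left out ...]
0.0865]), (0.53, [147.1, 240.4], [0.5006, -0.345]), (0.26, [384.6, 182.8], [0.6551, 0.4143])]
stand_seat [(0.78, [287.3, 197.3], [0.6219, 0.0604])]
bush [(0.66, [341.9, 175.6], [0.5654, 0.3074])]
gasket [(0.69, [250.5, 277.0], [0.7472, -0.1234]), (0.43, [340.2, 130.8], [0.3914, 0.418]), (0.25, [140.3, 300.0], [0.6688, -0.4191])]
jar [(0.75, [274.7, 273.4], [0.769, -0.0579])]
jug [(0.98, [384.1, 184.7], [0.6605, 0.408])]
spatula [(0.91, [337.4, 128.2], [0.3758, 0.4164])]
wrench [(0.74, [109.7, 201.8], [0.3111, -0.4072]), (0.4, [145.9, 240.1], [0.4979, -0.3478]), (0.19, [140.1, 302.3], [0.6747, -0.4215])]
bowl [(0.86, [141.8, 300.7], [0.6725, -0.4161]), (0.62, [345.1, 174.7], [0.5672, 0.319])]
```

View pics/top0.png

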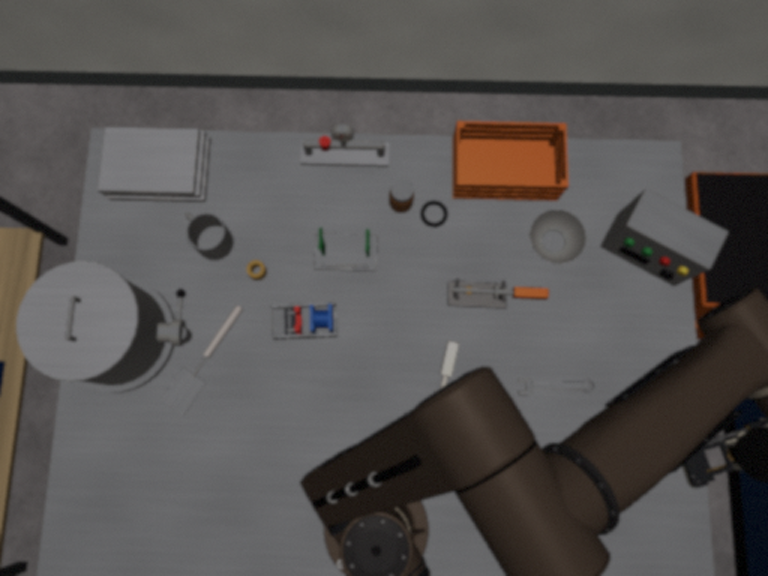

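View pics/scene0.png

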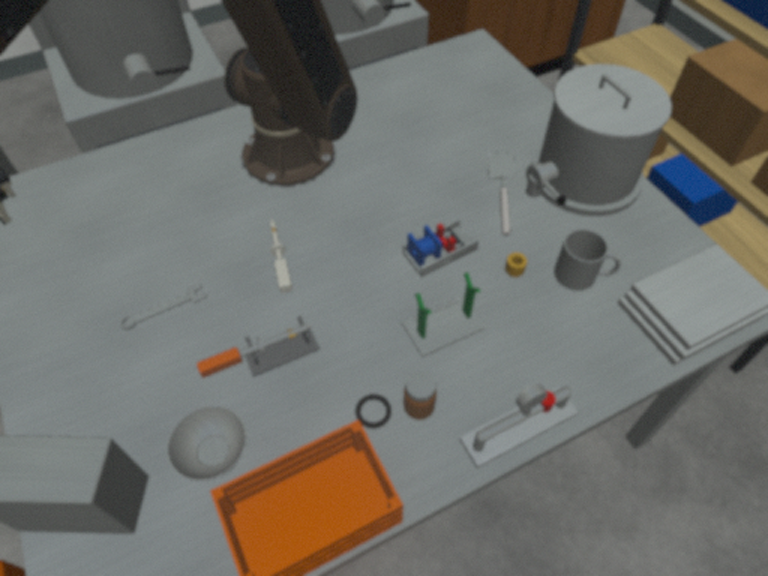

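The top view shows the orange-grip pin at about (353,195) px, its tip pointing left. The white look-alike is at (300,240), the sleeve on its tray at (213,212) with the red fork just beyond it, and the stand at (230,165). The scene view agrees with this. I'll move over the pin so the wrist camera can measure it.

arm_command(
  commands=[
    {"tx": -0.11, "ty": 0.07, "twist": -0.035},
    {"tx": -0.22, "ty": 0.13, "twist": -0.07},
    {"tx": -0.33, "ty": 0.2, "twist": -0.105},
    {"tx": -0.44, "ty": 0.27, "twist": -0.14},
    {"tx": -0.55, "ty": 0.33, "twist": -0.175},
    {"tx": -0.66, "ty": 0.4, "twist": -0.21},
    {"tx": -0.77, "ty": 0.46, "twist": -0.245},
    {"tx": -0.86, "ty": 0.53, "twist": -0.28},
  ],
  claw=1,
)

```text
invalid input
```

```bash
cat >> h.py <<'E'
from scipy.spatial.transform import Rotation as Ro
def go(p,yaw=None):
    "shares to bring TCP to world p and yaw"
    s=get_state();R=Ro.from_euler('xyz',s['ee_rot'])
    d=R.as_matrix().T@(np.array(p)-s['eef_pos'])/.25
    tw=0 if yaw is None else -((yaw-s['ee_rot'][2]+np.pi)%(2*np.pi)-np.pi)/np.pi
    print('t',s['t'],'pos',s['eef_pos'].round(4),'rot',s['ee_rot'].round(4),'F',s['force'].round(2),'w',round(s['width'],4));print('-> tx ty tz',d.round(4),'twist',round(tw,4))
E
python3 -c "
from h import *
go([.53,-.29,.25],-np.pi/2)"
```

```text
t 1.7 pos [ 0.1922 -0.647   0.2266] rot [-3.1416  0.     -2.8529] F [-0.27  0.19 -0.33] w 0.0878
-> tx ty tz [-1.7019  0.9844 -0.0937] twist -0.4081
```

arm_command(
  commands=[
    {"tx": -0.11, "ty": 0.07, "tz": 0, "twist": -0.035},
    {"tx": -0.22, "ty": 0.13, "tz": 0, "twist": -0.07},
    {"tx": -0.33, "ty": 0.2, "tz": 0, "twist": -0.105},
    {"tx": -0.44, "ty": 0.27, "tz": 0, "twist": -0.14},
    {"tx": -0.55, "ty": 0.33, "tz": 0, "twist": -0.175},
    {"tx": -0.66, "ty": 0.4, "tz": 0, "twist": -0.21},
    {"tx": -0.77, "ty": 0.46, "tz": 0, "twist": -0.245},
    {"tx": -0.86, "ty": 0.53, "tz": 0, "twist": -0.28},
  ],
  claw=1,
  grip_force=40,
)

```text
t: 2.37
eef_pos: [0.362, -0.4576, 0.2267]
ee_rot: [-3.141, -0.0, -1.967]
force: [0.4, -0.6, 0.6]
width: 0.0877
gripper_force: 0.0
```

```bash
python3 -c "
from h import *
go([.53,-.29,.25],-np.pi/2)"
```

```text
t 2.3667 pos [ 0.362  -0.4576  0.2267] rot [-3.1411e+00 -2.0000e-04 -1.9673e+00] F [ 0.37 -0.63  0.64] w 0.0877
-> tx ty tz [-0.878  -0.361  -0.0932] twist -0.1262
```

arm_command(
  commands=[
    {"tx": -0.12, "ty": -0.05, "tz": -0.01, "twist": -0.03},
    {"tx": -0.24, "ty": -0.1, "tz": -0.03, "twist": -0.06},
    {"tx": -0.36, "ty": -0.15, "tz": -0.04, "twist": -0.09},
    {"tx": -0.48, "ty": -0.2, "tz": -0.05, "twist": -0.11},
    {"tx": -0.6, "ty": -0.25, "tz": -0.06, "twist": -0.126},
    {"tx": -0.74, "ty": -0.31, "tz": -0.08, "twist": -0.126},
    {"tx": -0.878, "ty": -0.361, "tz": -0.093, "twist": -0.126},
    {"tx": -0.878, "ty": -0.361, "tz": -0.093, "twist": -0.126},
  ],
)

```text
t: 3.03
eef_pos: [0.5336, -0.2886, 0.2503]
ee_rot: [-3.14, -0.0, -1.573]
force: [0.3, -1.4, 1.5]
width: 0.0878
gripper_force: 0.0
```

```bash
python3 - <<'E'
from h import *
im=grab_frame("wrist");save(im,"w1.png",1.5)
C=np.array(calibration("wrist")["extrinsics"]);print(C.round(3))
for n in ["pin_grip","pin_collar","pin_catch","pin_tip"]:
    print(n,[(round(r["score"],2),np.round(r["uv"],1).tolist(),np.round(ray("wrist",r["uv"],.05)[:2],4).tolist()) for r in spot_point(n,"wrist")[:3]])
go([.53,-.29,.25],-np.pi/2)
E
```

```text
[[-1.     0.002  0.001  0.531]
 [ 0.003  0.953  0.304 -0.374]
 [-0.001  0.304 -0.953  0.409]
 [ 0.     0.     0.     1.   ]]
pin_grip [(0.83, [252.0, 114.4], [0.5326, -0.3533]), (0.61, [359.4, 242.7], [0.3823, -0.1772])]
pin_collar [(0.88, [252.0, 184.3], [0.5323, -0.2648])]
pin_catch [(0.77, [252.7, 224.4], [0.5314, -0.2074]), (0.55, [254.5, 113.7], [0.528, -0.3555])]
pin_tip [(0.85, [253.5, 252.2], [0.5304, -0.1644]), (0.27, [148.5, 59.7], [0.6498, -0.4173])]
t 3.2833 pos [ 0.5289 -0.2926  0.2497] rot [ 3.1412  0.     -1.5779] F [0.63 0.14 0.33] w 0.0878
-> tx ty tz [-0.0106 -0.0042 -0.0012] twist -0.0023
```

View pics/w1.png

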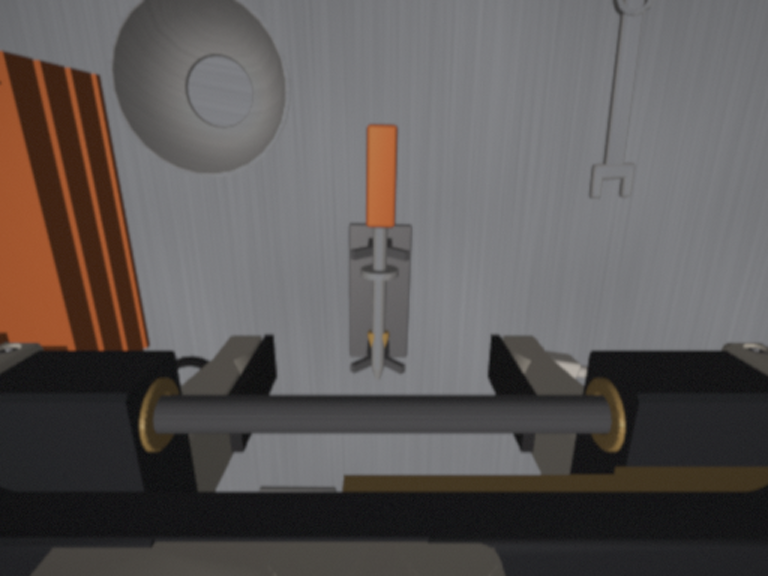

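The wrist view shows the orange grip at (254,117) px, the collar at (252,183) and the tip at (253,251), with nothing near the grip. I'll descend to grasp at about (0.5325, -0.350).

```bash
python3 -c "
from h import *
go([.5325,-.350,.031],-1.559)"
```

```text
t 3.2833 pos [ 0.5289 -0.2926  0.2497] rot [ 3.1412  0.     -1.5779] F [0.63 0.14 0.33] w 0.0878
-> tx ty tz [ 0.2293 -0.0162  0.8748] twist -0.006
```

arm_command(
  commands=[
    {"tx": 0.08, "ty": -0.01, "tz": 0.1, "twist": -0.005},
    {"tx": 0.16, "ty": -0.015, "tz": 0.2, "twist": -0.005},
    {"tx": 0.22, "ty": -0.015, "tz": 0.3, "twist": -0.005},
    {"tx": 0.22, "ty": -0.015, "tz": 0.4, "twist": -0.005},
    {"tx": 0.22, "ty": -0.015, "tz": 0.48, "twist": -0.005},
    {"tx": 0.22, "ty": -0.015, "tz": 0.54, "twist": -0.005},
    {"tx": 0.22, "ty": -0.015, "tz": 0.58, "twist": -0.005},
    {"tx": 0.22, "ty": -0.015, "tz": 0.58, "twist": -0.005},
  ],
  grip_force=60,
)

```text
t: 3.95
eef_pos: [0.5309, -0.3475, 0.1025]
ee_rot: [3.138, 0.001, -1.563]
force: [0.0, 0.4, 0.3]
width: 0.0875
gripper_force: 0.0
```

```bash
python3 - <<'E'
from h import *
grab_frame("wrist")
for n in ["pin_grip","pin_collar","pin_catch","pin_tip"]:
    print(n,[(round(r["score"],2),np.round(r["uv"],1).tolist(),np.round(ray("wrist",r["uv"],.05)[:2],4).tolist()) for r in spot_point(n,"wrist")[:3]])
go([.5325,-.350,.031],-1.559)
E
```

```text
pin_grip [(0.95, [250.9, 205.8], [0.535, -0.3474])]
pin_collar [(0.85, [246.0, 295.8], [0.5395, -0.2601])]
pin_catch []
pin_tip []
t 4.2 pos [ 0.5337 -0.3476  0.1063] rot [-3.1394e+00 -9.0000e-04 -1.5616e+00] F [ 0.02 -0.22  0.06] w 0.0879
-> tx ty tz [0.0093 0.0056 0.3013] twist -0.0008
```

arm_command(
  commands=[
    {"tx": 0.008, "ty": -0.006, "tz": 0.06, "twist": 0},
    {"tx": 0.008, "ty": -0.006, "tz": 0.12, "twist": 0},
    {"tx": 0.008, "ty": -0.006, "tz": 0.18, "twist": 0},
    {"tx": 0.008, "ty": -0.006, "tz": 0.23, "twist": 0},
    {"tx": 0.008, "ty": -0.006, "tz": 0.27, "twist": 0},
    {"tx": 0.008, "ty": -0.006, "tz": 0.297, "twist": 0},
    {"tx": 0.008, "ty": -0.006, "tz": 0.297, "twist": 0},
    {"tx": 0.008, "ty": -0.006, "tz": 0.297, "twist": 0},
  ],
)

```text
t: 4.87
eef_pos: [0.5347, -0.3492, 0.0309]
ee_rot: [-3.141, -0.0, -1.561]
force: [-0.0, 0.2, 0.7]
width: 0.0873
gripper_force: 0.0
```

arm_command(
  commands=[
    {"tx": 0, "ty": 0, "tz": 0, "twist": 0},
    {"tx": 0, "ty": 0, "tz": 0, "twist": 0},
    {"tx": 0, "ty": 0, "tz": 0, "twist": 0},
    {"tx": 0, "ty": 0, "tz": 0, "twist": 0},
    {"tx": 0, "ty": 0, "tz": 0, "twist": 0},
    {"tx": 0, "ty": 0, "tz": 0, "twist": 0},
    {"tx": 0, "ty": 0, "tz": 0, "twist": 0},
    {"tx": 0, "ty": 0, "tz": 0, "twist": 0},
  ],
  claw=0,
  grip_force=60,
)

```text
t: 5.53
eef_pos: [0.5345, -0.3492, 0.0306]
ee_rot: [-3.142, -0.0, -1.562]
force: [0.8, -1.0, 0.8]
width: 0.0398
gripper_force: 0.0
```

arm_command(
  commands=[
    {"tx": 0, "ty": 0, "tz": 0, "twist": 0},
    {"tx": 0, "ty": 0, "tz": 0, "twist": 0},
    {"tx": 0, "ty": 0, "tz": 0, "twist": 0},
    {"tx": 0, "ty": 0, "tz": 0, "twist": 0},
    {"tx": 0, "ty": 0, "tz": 0, "twist": 0},
    {"tx": 0, "ty": 0, "tz": 0, "twist": 0},
    {"tx": 0, "ty": 0, "tz": 0, "twist": 0},
    {"tx": 0, "ty": 0, "tz": 0, "twist": 0},
  ],
)

```text
t: 6.2
eef_pos: [0.5349, -0.3492, 0.0307]
ee_rot: [-3.141, -0.0, -1.562]
force: [3.9, -0.4, -1.6]
width: 0.0233
gripper_force: 59.7
```

arm_command(
  commands=[
    {"tx": 0, "ty": 0, "tz": -0.04, "twist": 0},
    {"tx": 0, "ty": 0, "tz": -0.1, "twist": 0},
    {"tx": 0, "ty": 0, "tz": -0.18, "twist": 0},
    {"tx": 0, "ty": 0, "tz": -0.28, "twist": 0},
    {"tx": 0, "ty": 0, "tz": -0.38, "twist": 0},
    {"tx": 0, "ty": 0, "tz": -0.48, "twist": 0},
    {"tx": 0, "ty": 0, "tz": -0.56, "twist": 0},
    {"tx": 0, "ty": 0, "tz": -0.56, "twist": 0},
  ],
)

```text
t: 6.87
eef_pos: [0.5354, -0.3502, 0.1758]
ee_rot: [-3.137, -0.003, -1.561]
force: [0.9, -1.0, -0.2]
width: 0.0236
gripper_force: 59.5
```

arm_command(
  commands=[
    {"tx": -0.04, "ty": 0.01, "tz": -0.04, "twist": 0},
    {"tx": -0.12, "ty": 0.03, "tz": -0.1, "twist": 0},
    {"tx": -0.22, "ty": 0.05, "tz": -0.18, "twist": 0},
    {"tx": -0.34, "ty": 0.08, "tz": -0.26, "twist": 0},
    {"tx": -0.47, "ty": 0.1, "tz": -0.34, "twist": 0},
    {"tx": -0.61, "ty": 0.12, "tz": -0.42, "twist": 0},
    {"tx": -0.75, "ty": 0.14, "tz": -0.48, "twist": 0},
    {"tx": -0.89, "ty": 0.16, "tz": -0.52, "twist": 0},
  ],
)

```text
t: 7.53
eef_pos: [0.4908, -0.1256, 0.3015]
ee_rot: [3.141, -0.0, -1.562]
force: [0.8, 1.6, -3.1]
width: 0.0237
gripper_force: 59.5
```

arm_command(
  commands=[
    {"tx": -0.14, "ty": 0.01, "tz": 0, "twist": 0},
    {"tx": -0.28, "ty": 0.02, "tz": 0, "twist": 0},
    {"tx": -0.42, "ty": 0.03, "tz": 0, "twist": 0},
    {"tx": -0.56, "ty": 0.04, "tz": 0, "twist": 0},
    {"tx": -0.69, "ty": 0.04, "tz": 0, "twist": 0},
    {"tx": -0.81, "ty": 0.04, "tz": 0, "twist": 0},
    {"tx": -0.91, "ty": 0.04, "tz": 0, "twist": 0},
    {"tx": -1, "ty": 0.04, "tz": 0, "twist": 0},
  ],
)

```text
t: 8.2
eef_pos: [0.4782, 0.1239, 0.2996]
ee_rot: [3.139, -0.002, -1.56]
force: [0.3, -0.2, -3.1]
width: 0.0237
gripper_force: 59.5
```

arm_command(
  commands=[
    {"tx": -0.08, "ty": 0, "tz": 0, "twist": 0},
    {"tx": -0.15, "ty": 0, "tz": 0, "twist": 0},
    {"tx": -0.21, "ty": 0, "tz": 0, "twist": 0},
    {"tx": -0.26, "ty": 0, "tz": 0, "twist": 0},
    {"tx": -0.3, "ty": 0, "tz": 0, "twist": 0},
    {"tx": -0.33, "ty": 0, "tz": 0, "twist": 0},
    {"tx": -0.33, "ty": 0, "tz": 0, "twist": 0},
    {"tx": -0.33, "ty": 0, "tz": 0, "twist": 0},
  ],
)

```text
t: 8.87
eef_pos: [0.4792, 0.2051, 0.3004]
ee_rot: [3.141, -0.001, -1.561]
force: [0.7, -0.1, -2.9]
width: 0.0234
gripper_force: 59.5
```

```bash
python3 - <<'E'
from h import *
im=grab_frame("wrist");save(im,"w2.png",1.5);cv2.imwrite("pics/raw2.png",im[:,:,::-1])
print(np.array(calibration("wrist")["extrinsics"]).round(3).tolist())
for n,z in dict(sleeve_center=.042,tray=0,tray_end=.012,stand=0,stand_seat=.11).items():
    print(n,[(round(r["score"],2),np.round(r["uv"],1).tolist(),np.round(ray("wrist",r["uv"],z)[:2],4).tolist()) for r in spot_point(n,"wrist")[:3]])
go([.46,-.15,.2])
E
```

```text
[[-1.0, -0.009, -0.003, 0.479], [-0.009, 0.953, 0.304, 0.121], [0.0, 0.304, -0.953, 0.459], [0.0, 0.0, 0.0, 1.0]]
sleeve_center [(0.61, [265.5, 108.5], [0.4636, 0.1375])]
tray [(0.9, [266.3, 134.1], [0.4599, 0.1787]), (0.43, [117.1, 29.6], [0.6778, 0.0315])]
tray_end [(0.68, [268.3, 180.2], [0.4556, 0.252])]
stand [(0.98, [144.4, 72.9], [0.645, 0.0894]), (0.62, [255.2, 252.0], [0.4758, 0.3924])]
stand_seat [(0.81, [113.8, 32.6], [0.6345, 0.0561])]
t 9.1667 pos [0.4794 0.2048 0.3007] rot [-3.1415e+00  1.0000e-04 -1.5623e+00] F [ 0.19 -0.68 -3.34] w 0.0234
-> tx ty tz [1.4187 0.0898 0.4026] twist 0
```

View pics/w2.png

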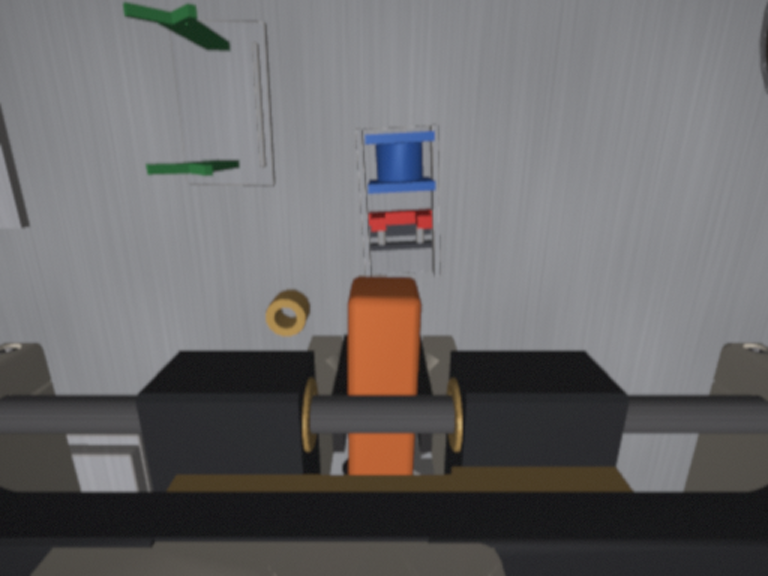

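The wrist view shows the sleeve at (266,107) px, red fork prongs at (267,145), the tray's far end at (268,181), and the stand plates at (120,15) and (130,112). I'll zoom in for the axis directions.

```bash
python3 - <<'E'
from h import *
im=cv2.imread("pics/raw2.png")
c=cv2.resize(im[0:188,78:303],None,fx=3.15,fy=3.15,interpolation=cv2.INTER_CUBIC)
c=cv2.convertScaleAbs(c,alpha=1.6)
cv2.imwrite("pics/c2.png",c);print(c.shape)
hsv=cv2.cvtColor(im,cv2.COLOR_BGR2HSV)
m=cv2.inRange(hsv,(100,120,40),(130,255,255));r,cc=np.nonzero(m)
for row in range(r.min(),r.max()+1):
    k=cc[r==row];print(row,k.min(),k.max(),end=' | ')
E
```

```text
(592, 709, 3)
88 280 288 | 89 262 288 | 90 245 288 | 91 244 288 | 92 244 288 | 93 244 287 | 94 244 280 | 95 245 280 | 96 251 280 | 97 251 280 | 98 251 280 | 99 251 280 | 100 251 280 | 101 251 280 | 102 251 280 | 103 251 280 | 104 252 280 | 105 252 280 | 106 252 280 | 107 252 280 | 108 252 280 | 109 252 280 | 110 252 280 | 111 252 280 | 112 252 280 | 113 252 280 | 114 252 280 | 115 252 280 | 116 252 280 | 117 252 280 | 118 252 281 | 119 252 285 | 120 251 287 | 121 247 289 | 122 247 289 | 123 246 289 | 124 246 289 | 125 246 289 | 126 246 288 | 127 246 267 | 128 247 247 |
```

View pics/c2.png

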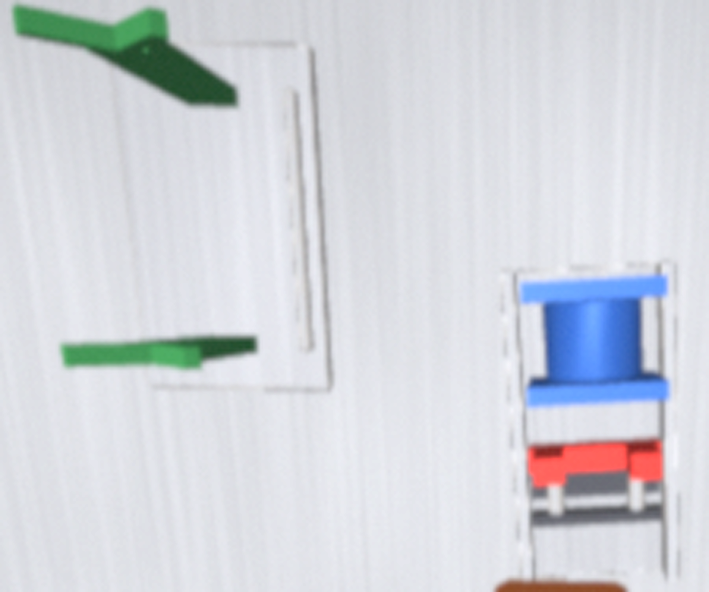

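```bash
python3 - <<'E'
from h import *
def P(a,z):return ray("wrist",(a[0]/3.15+78-.34,a[1]/3.15-.34),z)[:2]
def show(n,a,z):
    q=[P(x,z) for x in a];d=q[1]-q[0];print(n,np.round(q,4).tolist(),'len',np.linalg.norm(d).round(4),'ang',np.degrees(np.arctan2(d[1],d[0])).round(2))
show('railL',[(503,272),(527,578)],.032)
show('railR',[(676,262),(678,575)],.032)
show('inL',[(516,280),(534,578)],.032);show('inR',[(661,262),(664,575)],.032)
show('flNear toprear edge',[(521,283),(666,277)],.072)
show('flNear topfront',[(521,302),(666,296)],.072)
show('flFar top front',[(528,405),(668,398)],.072)
show('trayopen',[(503,272),(676,262)],.032)
show('baseedge',[(311,45),(330,388)],.008)
show('slot',[(291,90),(309,348)],.008)
show('baseNearY',[(154,387),(330,388)],.008)
show('plateTipTop',[(63,358),(200,358)],.122)
show('plateNeckTop',[(14,20),(166,25)],.122)
E
```

```text
railL [[0.5038, 0.1078], [0.4933, 0.2514]] len 0.144 ang 94.21
railR [[0.4263, 0.1029], [0.4181, 0.2492]] len 0.1465 ang 93.2
inL [[0.498, 0.1111], [0.4898, 0.2514]] len 0.1405 ang 93.36
inR [[0.433, 0.103], [0.4251, 0.2493]] len 0.1465 ang 93.1
flNear toprear edge [[0.4942, 0.1132], [0.4351, 0.1104]] len 0.0592 ang -177.27
flNear topfront [[0.4942, 0.1206], [0.4347, 0.1177]] len 0.0596 ang -177.25
flFar top front [[0.4914, 0.1623], [0.432, 0.1588]] len 0.0595 ang -176.69
trayopen [[0.5038, 0.1078], [0.4263, 0.1029]] len 0.0777 ang -176.39
baseedge [[0.5892, 0.0131], [0.591, 0.1617]] len 0.1486 ang 89.32
slot [[0.5995, 0.0309], [0.5999, 0.1427]] len 0.1118 ang 89.81
baseNearY [[0.6776, 0.162], [0.591, 0.1617]] len 0.0867 ang -179.83
plateTipTop [[0.6594, 0.1415], [0.6095, 0.1411]] len 0.05 ang -179.51
plateNeckTop [[0.6584, 0.0339], [0.6087, 0.035]] len 0.0497 ang 178.84
```

arm_command(
  commands=[
    {"tx": 0.05, "ty": 0, "tz": 0, "twist": 0},
    {"tx": 0.14, "ty": 0, "tz": 0, "twist": 0},
    {"tx": 0.27, "ty": 0.005, "tz": 0, "twist": 0},
    {"tx": 0.41, "ty": 0.01, "tz": 0, "twist": 0},
    {"tx": 0.56, "ty": 0.01, "tz": 0, "twist": 0},
    {"tx": 0.71, "ty": 0.015, "tz": 0, "twist": 0},
    {"tx": 0.86, "ty": 0.02, "tz": 0, "twist": 0},
    {"tx": 1, "ty": 0.02, "tz": 0, "twist": 0},
  ],
)

```text
t: 9.83
eef_pos: [0.4758, -0.0472, 0.3011]
ee_rot: [-3.141, 0.0, -1.562]
force: [1.5, 0.8, -2.8]
width: 0.0237
gripper_force: 59.5
```

arm_command(
  commands=[
    {"tx": 0.1, "ty": 0, "tz": 0.03, "twist": -0.005},
    {"tx": 0.18, "ty": 0, "tz": 0.11, "twist": -0.01},
    {"tx": 0.24, "ty": 0, "tz": 0.23, "twist": -0.015},
    {"tx": 0.24, "ty": 0, "tz": 0.37, "twist": -0.015},
    {"tx": 0.24, "ty": 0, "tz": 0.5, "twist": -0.015},
    {"tx": 0.24, "ty": 0, "tz": 0.62, "twist": -0.015},
    {"tx": 0.24, "ty": 0, "tz": 0.7, "twist": -0.015},
    {"tx": 0.24, "ty": 0, "tz": 0.72, "twist": -0.015},
  ],
)

```text
t: 10.5
eef_pos: [0.4746, -0.1055, 0.1174]
ee_rot: [3.136, -0.0, -1.516]
force: [-1.3, 0.8, -3.5]
width: 0.0236
gripper_force: 59.6
```

```bash
python3 - <<'E'
from h import *
from scipy.optimize import least_squares
obs={}
pts={}
for cam in ["scene","top"]:
    im=grab_frame(cam);cv2.imwrite(f"pics/raw3{cam}.png",im[:,:,::-1])
    for n in ["pin_grip","pin_collar","pin_catch","pin_tip","sleeve_center"]:
        r=spot_point(n,cam)[:3];obs[cam,n]=r
        print(cam,n,[(round(x["score"],2),np.round(x["uv"],1).tolist()) for x in r])
s=get_state();print(s['eef_pos'],s['ee_rot'])
g=s['eef_pos']+[0,0,.019];d=np.array([-.0558,.9984,0])
for n,l in dict(pin_grip=0,pin_collar=.084,pin_catch=.145,pin_tip=.187).items():
    print(n,[proj(c,g+l*d).round(1).tolist() for c in ["scene","top"]])
print('sleeve',[proj(c,np.array([.4633,.1368,.042])).round(1).tolist() for c in ["scene","top"]])
c=cv2.resize(cv2.imread("pics/raw3scene.png")[120:270,130:330],None,fx=4,fy=4,interpolation=cv2.INTER_CUBIC);cv2.imwrite("pics/c3.png",c)
E
```

```text
scene pin_grip [(0.58, [186.9, 184.1]), (0.52, [213.6, 177.0])]
scene pin_collar [(0.72, [184.9, 167.8]), (0.67, [239.0, 165.1])]
scene pin_catch [(0.67, [180.4, 155.8]), (0.56, [255.8, 158.4]), (0.49, [279.1, 270.1])]
scene pin_tip [(0.66, [180.0, 145.6]), (0.63, [267.6, 152.7])]
scene sleeve_center [(0.85, [279.6, 166.6])]
top pin_grip [(0.76, [300.9, 242.0]), (0.57, [283.9, 205.5])]
top pin_collar [(0.52, [292.7, 262.8]), (0.52, [137.1, 238.4]), (0.42, [257.5, 205.4])]
top pin_catch [(0.88, [288.8, 276.6])]
top pin_tip [(0.69, [289.8, 293.2])]
top sleeve_center [(0.44, [205.1, 217.4]), (0.38, [281.4, 205.7]), (0.25, [258.3, 205.4])]
[ 0.4774435  -0.10460254  0.12103038] [-3.14071021e+00  9.92475896e-05 -1.51434038e+00]
pin_grip [[213.3, 176.7], [285.5, 205.1]]
pin_collar [[238.8, 165.1], [259.8, 205.9]]
pin_catch [[256.7, 157.0], [241.2, 206.5]]
pin_tip [[268.7, 151.6], [228.3, 206.9]]
sleeve [[282.6, 164.9], [214.0, 212.4]]
```

View pics/c3.png

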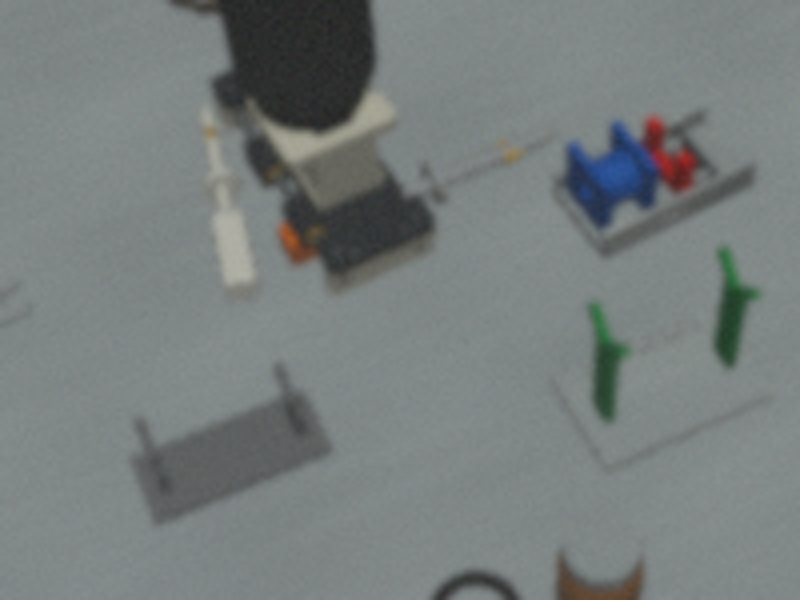

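The scene crop shows the pin held level, with the collar at crop px (432,182) and the tip at (553,134). The tip is pointing at the sleeve's near face at about (588,183), and seems to sag a little. I'll lower to bore height and compare there.

arm_command(
  commands=[
    {"tx": 0, "ty": 0, "tz": 0.04, "twist": 0},
    {"tx": 0, "ty": 0, "tz": 0.1, "twist": 0},
    {"tx": 0, "ty": 0, "tz": 0.18, "twist": 0},
    {"tx": 0, "ty": 0, "tz": 0.26, "twist": 0},
    {"tx": 0, "ty": 0, "tz": 0.32, "twist": 0},
    {"tx": 0, "ty": 0, "tz": 0.36, "twist": 0},
    {"tx": 0, "ty": 0, "tz": 0.384, "twist": 0},
    {"tx": 0, "ty": 0, "tz": 0.384, "twist": 0},
  ],
)

```text
t: 11.77
eef_pos: [0.4761, -0.1048, 0.0229]
ee_rot: [3.139, -0.0, -1.515]
force: [-0.7, 0.0, -2.8]
width: 0.0236
gripper_force: 59.6
```

```bash
python3 - <<'E'
from h import *
obs={}
P=[]
for k in range(3):
  for cam in ["scene","top"]:
    im=grab_frame(cam);cv2.imwrite(f"pics/raw4{cam}.png",im[:,:,::-1])
    for n in ["pin_collar","pin_catch","pin_tip","sleeve_center"]:
        for r in spot_point(n,cam): obs.setdefault((cam,n),[]).append(r["uv"])
  s=get_state();P.append(np.r_[s['eef_pos'],s['ee_rot'][2]])
  print(P[-1])
p=np.mean(P,0);g=np.array([p[0],p[1],.044]);a=p[3]+np.pi;d=np.array([np.cos(a),np.sin(a),0])
T={n:g+l*d for n,l in dict(pin_collar=.084,pin_catch=.145,pin_tip=.187).items()};T['sleeve_center']=np.array([.4633,.1368,.042])
for (c,n),v in obs.items():
    q=proj(c,T[n]);v=[u-q for u in np.array(v) if np.linalg.norm(u-q)<6]
    J=np.array([proj(c,T[n]+.01*e)-q for e in np.eye(3)]).round(1).tolist()
    print(c,n,q.round(1),'res',np.round(v,1).tolist(),'J/cm',J)
a=cv2.resize(cv2.imread("pics/raw4scene.png")[140:200,205:305],None,fx=8,fy=8,interpolation=cv2.INTER_CUBIC)
for n in T:
    pass
cv2.imwrite("pics/c4.png",cv2.convertScaleAbs(a,alpha=1.4))
q=proj("scene",np.array([.4633,.1368,.042])-.025*np.array([-.0558,.9984,0]));print('mouth crop',(q-[205,140])*8)
E
```

```text
[ 0.47749021 -0.10463264  0.02496729 -1.51443121]
[ 0.47723598 -0.10466878  0.02453653 -1.51443917]
[ 0.47726159 -0.10467354  0.02457539 -1.51443261]
scene pin_collar [240.2 184.5] res [[-1.9, -2.5], [0.5, 0.6], [0.6, -3.5]] J/cm [[1.4, 2.3], [2.9, -1.2], [-0.1, -1.9]]
scene pin_catch [257.  176.7] res [[-0.3, 2.1], [-0.1, 3.1], [0.7, 0.0]] J/cm [[1.4, 2.2], [2.8, -1.1], [-0.0, -1.9]]
scene pin_tip [268.3 171.4] res [[1.3, -1.3], [1.1, 0.4], [-0.2, 3.8]] J/cm [[1.5, 2.2], [2.7, -1.1], [0.0, -2.0]]
scene sleeve_center [282.6 164.9] res [[-1.5, -2.4], [-2.0, 0.1], [-2.9, -1.5]] J/cm [[1.5, 2.1], [2.7, -1.1], [0.1, -2.0]]
top pin_collar [259.2 210.8] res [[-2.6, 0.8], [-0.8, -4.3], [-2.0, -1.1]] J/cm [[0.1, -2.8], [-2.9, -0.1], [0.1, -0.5]]
top pin_catch [241.7 211.3] res [] J/cm [[0.1, -2.8], [-2.9, -0.1], [-0.1, -0.5]]
top pin_tip [229.7 211.7] res [] J/cm [[0.1, -2.8], [-2.9, -0.1], [-0.1, -0.5]]
mouth crop [568.39753788 223.76283454]
```

View pics/c4.png

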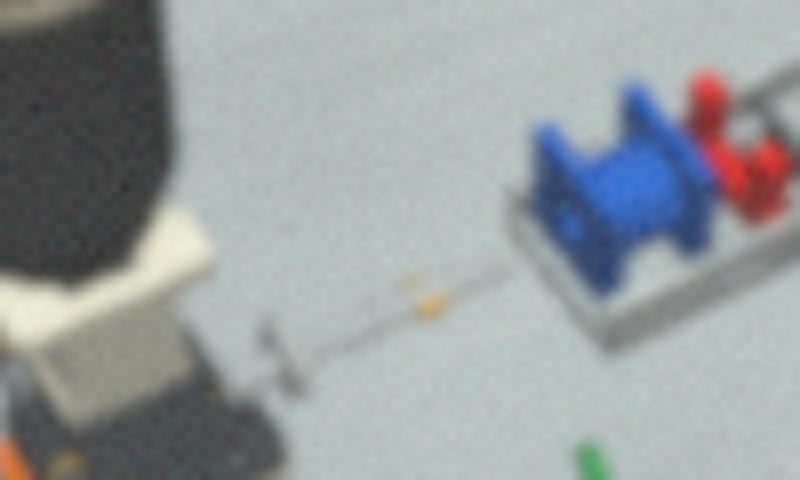

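The crop shows the bore at (572,225) px, and the pin line from the collar (283,357) through the catches (422,294) extends to within a pixel of it. That's good alignment, so I'll advance.

arm_command(
  commands=[
    {"tx": -0.02, "ty": 0, "tz": 0, "twist": 0},
    {"tx": -0.05, "ty": 0, "tz": 0, "twist": 0},
    {"tx": -0.08, "ty": 0, "tz": 0, "twist": 0},
    {"tx": -0.11, "ty": 0, "tz": 0, "twist": 0},
    {"tx": -0.14, "ty": 0, "tz": 0, "twist": 0},
    {"tx": -0.17, "ty": 0, "tz": 0, "twist": 0},
    {"tx": -0.2, "ty": 0, "tz": 0, "twist": 0},
    {"tx": -0.22, "ty": 0, "tz": 0, "twist": 0},
  ],
)

```text
t: 13.93
eef_pos: [0.4739, -0.0488, 0.0245]
ee_rot: [3.141, -0.0, -1.514]
force: [-0.4, -0.1, -3.2]
width: 0.0236
gripper_force: 59.6
```

```bash
python3 - <<'E'
from h import *
im=grab_frame("scene");im=im[:,:,::-1]
a=cv2.resize(im[130:200,225:325],None,fx=8,fy=8,interpolation=cv2.INTER_CUBIC)
cv2.imwrite("pics/c5.png",cv2.convertScaleAbs(a,alpha=1.4));go([0,0,0])
E
```

```text
t 13.9833 pos [ 0.474  -0.0484  0.0246] rot [ 3.1416e+00  1.0000e-04 -1.5135e+00] F [-0.7   1.16 -3.54] w 0.0238
-> tx ty tz [-0.3018  1.882   0.0983] twist 0
```

View pics/c5.png

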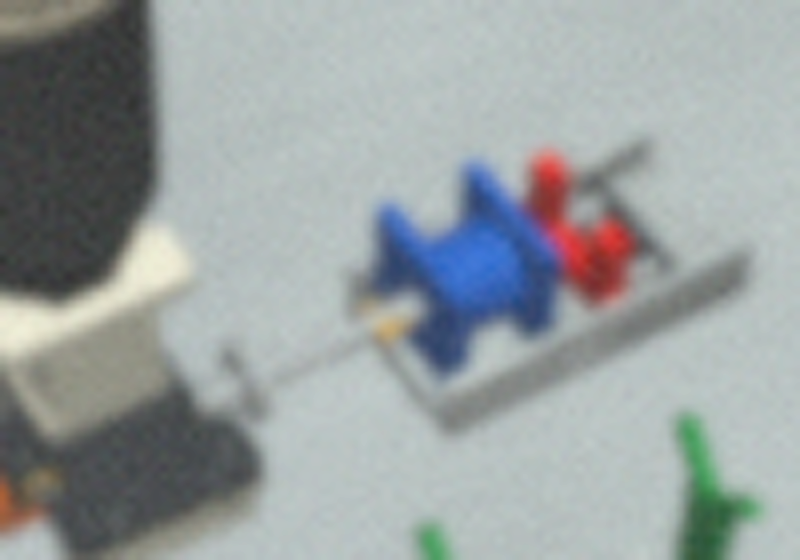

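The pin tip is inside the bore at (420,305) crop px, with no side force. I'll continue slowly.

arm_command(
  commands=[
    {"tx": -0.012, "ty": 0, "tz": 0, "twist": 0},
    {"tx": -0.024, "ty": 0, "tz": 0, "twist": 0},
    {"tx": -0.036, "ty": 0, "tz": 0, "twist": 0},
    {"tx": -0.048, "ty": 0, "tz": 0, "twist": 0},
    {"tx": -0.06, "ty": 0, "tz": 0, "twist": 0},
    {"tx": -0.072, "ty": 0, "tz": 0, "twist": 0},
    {"tx": -0.084, "ty": 0, "tz": 0, "twist": 0},
    {"tx": -0.096, "ty": 0, "tz": 0, "twist": 0},
  ],
)

```text
t: 14.65
eef_pos: [0.4729, -0.0256, 0.0246]
ee_rot: [-3.141, 0.0, -1.515]
force: [0.6, -1.3, -2.8]
width: 0.0237
gripper_force: 59.6
```

arm_command(
  commands=[
    {"tx": -0.006, "ty": 0, "tz": 0, "twist": 0},
    {"tx": -0.012, "ty": 0, "tz": 0, "twist": 0},
    {"tx": -0.018, "ty": 0, "tz": 0, "twist": 0},
    {"tx": -0.024, "ty": 0, "tz": 0, "twist": 0},
    {"tx": -0.03, "ty": 0, "tz": 0, "twist": 0},
    {"tx": -0.036, "ty": 0, "tz": 0, "twist": 0},
    {"tx": -0.042, "ty": 0, "tz": 0, "twist": 0},
    {"tx": -0.048, "ty": 0, "tz": 0, "twist": 0},
  ],
)

```text
t: 15.32
eef_pos: [0.4719, -0.0138, 0.0245]
ee_rot: [3.141, -0.0, -1.515]
force: [-0.5, -3.3, -2.7]
width: 0.0237
gripper_force: 59.6
```

arm_command(
  commands=[
    {"tx": -0.006, "ty": 0, "tz": 0, "twist": 0},
    {"tx": -0.012, "ty": 0, "tz": 0, "twist": 0},
    {"tx": -0.018, "ty": 0, "tz": 0, "twist": 0},
    {"tx": -0.024, "ty": 0, "tz": 0, "twist": 0},
    {"tx": -0.03, "ty": 0, "tz": 0, "twist": 0},
    {"tx": -0.036, "ty": 0, "tz": 0, "twist": 0},
    {"tx": -0.042, "ty": 0, "tz": 0, "twist": 0},
    {"tx": -0.048, "ty": 0, "tz": 0, "twist": 0},
  ],
)

```text
t: 15.98
eef_pos: [0.4712, -0.0018, 0.0245]
ee_rot: [3.141, -0.0, -1.514]
force: [-0.3, -3.3, -3.4]
width: 0.0237
gripper_force: 59.5
```

arm_command(
  commands=[
    {"tx": -0.006, "ty": 0, "tz": 0, "twist": 0},
    {"tx": -0.012, "ty": 0, "tz": 0, "twist": 0},
    {"tx": -0.018, "ty": 0, "tz": 0, "twist": 0},
    {"tx": -0.024, "ty": 0, "tz": 0, "twist": 0},
    {"tx": -0.03, "ty": 0, "tz": 0, "twist": 0},
    {"tx": -0.036, "ty": 0, "tz": 0, "twist": 0},
    {"tx": -0.042, "ty": 0, "tz": 0, "twist": 0},
    {"tx": -0.048, "ty": 0, "tz": 0, "twist": 0},
  ],
)

```text
t: 16.65
eef_pos: [0.4706, 0.0102, 0.0245]
ee_rot: [3.141, -0.0, -1.514]
force: [-1.3, -2.8, -4.3]
width: 0.0235
gripper_force: 59.5
```

```bash
python3 - <<'E'
from h import *
im=grab_frame("scene");im=im[:,:,::-1]
a=cv2.resize(im[130:200,225:325],None,fx=8,fy=8,interpolation=cv2.INTER_CUBIC)
cv2.imwrite("pics/c6.png",cv2.convertScaleAbs(a,alpha=1.4));go([0,0,0])
E
```

```text
t 16.7 pos [0.4708 0.0104 0.0246] rot [-3.1416  0.     -1.5145] F [-1.67 -3.25 -3.87] w 0.0237
-> tx ty tz [-0.0644  1.8824  0.0982] twist 0
```

View pics/c6.png

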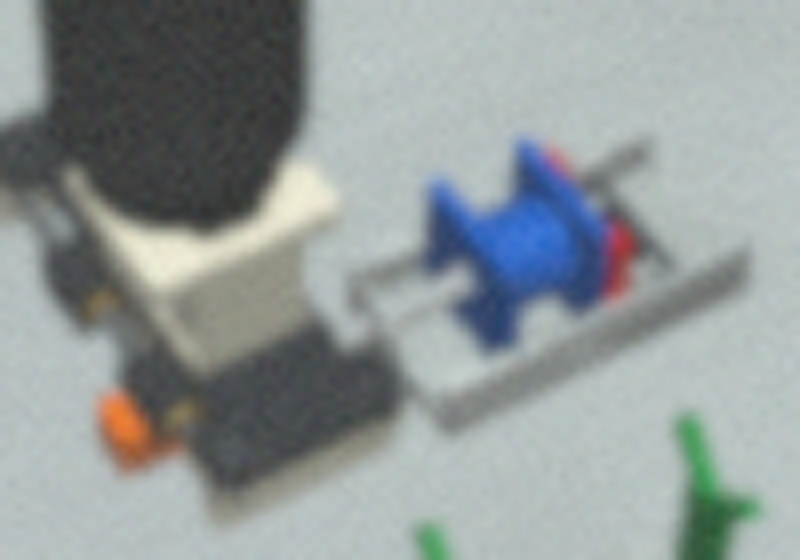

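The sleeve has moved about 25 mm to the fork and the catches have gone into the bore (no brass visible). Roughly 43 mm are left to home.

arm_command(
  commands=[
    {"tx": -0.008, "ty": 0, "tz": 0, "twist": 0},
    {"tx": -0.016, "ty": 0, "tz": 0, "twist": 0},
    {"tx": -0.024, "ty": 0, "tz": 0, "twist": 0},
    {"tx": -0.032, "ty": 0, "tz": 0, "twist": 0},
    {"tx": -0.04, "ty": 0, "tz": 0, "twist": 0},
    {"tx": -0.048, "ty": 0, "tz": 0, "twist": 0},
    {"tx": -0.056, "ty": 0, "tz": 0, "twist": 0},
    {"tx": -0.064, "ty": 0, "tz": 0, "twist": 0},
  ],
)

```text
t: 17.37
eef_pos: [0.4698, 0.0263, 0.0246]
ee_rot: [3.142, -0.0, -1.514]
force: [-0.7, -2.8, -3.8]
width: 0.0238
gripper_force: 59.6
```

arm_command(
  commands=[
    {"tx": -0.006, "ty": 0, "tz": 0, "twist": 0},
    {"tx": -0.012, "ty": 0, "tz": 0, "twist": 0},
    {"tx": -0.018, "ty": 0, "tz": 0, "twist": 0},
    {"tx": -0.024, "ty": 0, "tz": 0, "twist": 0},
    {"tx": -0.03, "ty": 0, "tz": 0, "twist": 0},
    {"tx": -0.036, "ty": 0, "tz": 0, "twist": 0},
    {"tx": -0.042, "ty": 0, "tz": 0, "twist": 0},
    {"tx": -0.048, "ty": 0, "tz": 0, "twist": 0},
  ],
)

```text
t: 18.03
eef_pos: [0.4692, 0.0382, 0.0246]
ee_rot: [3.142, 0.0, -1.515]
force: [-1.4, -3.4, -4.7]
width: 0.0235
gripper_force: 59.5
```

arm_command(
  commands=[
    {"tx": -0.003, "ty": 0, "tz": 0, "twist": 0},
    {"tx": -0.006, "ty": 0, "tz": 0, "twist": 0},
    {"tx": -0.009, "ty": 0, "tz": 0, "twist": 0},
    {"tx": -0.012, "ty": 0, "tz": 0, "twist": 0},
    {"tx": -0.015, "ty": 0, "tz": 0, "twist": 0},
    {"tx": -0.018, "ty": 0, "tz": 0, "twist": 0},
    {"tx": -0.021, "ty": 0, "tz": 0, "twist": 0},
    {"tx": -0.024, "ty": 0, "tz": 0, "twist": 0},
  ],
)

```text
t: 18.7
eef_pos: [0.4689, 0.0442, 0.0246]
ee_rot: [-3.141, 0.0, -1.515]
force: [-2.3, -2.8, -3.6]
width: 0.0234
gripper_force: 59.5
```

```bash
python3 - <<'E'
from h import *
im=grab_frame("scene");im=im[:,:,::-1]
a=cv2.resize(im[130:200,225:325],None,fx=8,fy=8,interpolation=cv2.INTER_CUBIC)
cv2.imwrite("pics/c7.png",cv2.convertScaleAbs(a,alpha=1.4));go([0,0,0])
E
```

```text
t 18.75 pos [0.469  0.0443 0.0246] rot [-3.1413e+00  1.0000e-04 -1.5144e+00] F [-1.69 -1.66 -4.84] w 0.024
-> tx ty tz [0.0714 1.8829 0.0979] twist 0
```

View pics/c7.png

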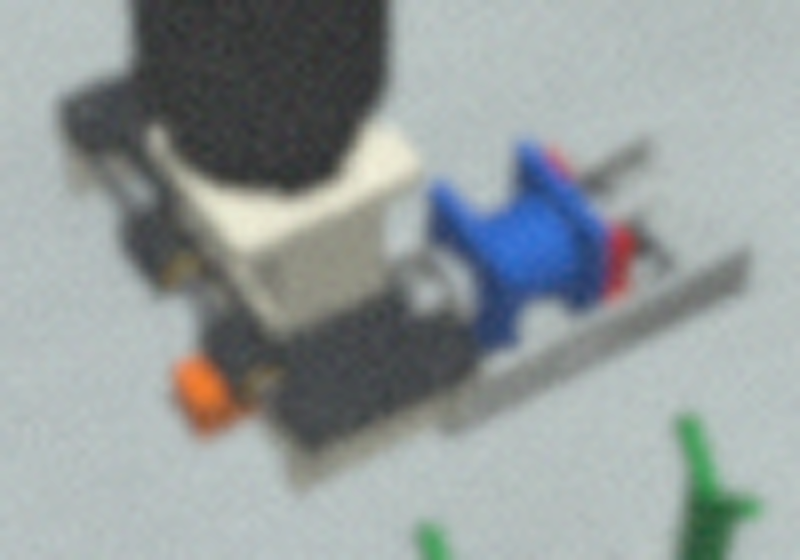

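The sleeve is still against the fork and the collar is about 10 mm short of the flange. I'll press on in small steps, reading the force each time.

arm_command(
  commands=[
    {"tx": -0.002, "ty": 0, "tz": 0, "twist": 0},
    {"tx": -0.004, "ty": 0, "tz": 0, "twist": 0},
    {"tx": -0.006, "ty": 0, "tz": 0, "twist": 0},
    {"tx": -0.008, "ty": 0, "tz": 0, "twist": 0},
    {"tx": -0.01, "ty": 0, "tz": 0, "twist": 0},
    {"tx": -0.012, "ty": 0, "tz": 0, "twist": 0},
    {"tx": -0.014, "ty": 0, "tz": 0, "twist": 0},
    {"tx": -0.016, "ty": 0, "tz": 0, "twist": 0},
  ],
)

```text
t: 19.42
eef_pos: [0.4691, 0.0485, 0.0248]
ee_rot: [-3.141, 0.0, -1.514]
force: [-0.5, 0.9, -1.5]
width: 0.0235
gripper_force: 59.6
```

arm_command(
  commands=[
    {"tx": -0.002, "ty": 0, "tz": 0, "twist": 0},
    {"tx": -0.004, "ty": 0, "tz": 0, "twist": 0},
    {"tx": -0.006, "ty": 0, "tz": 0, "twist": 0},
    {"tx": -0.008, "ty": 0, "tz": 0, "twist": 0},
    {"tx": -0.01, "ty": 0, "tz": 0, "twist": 0},
    {"tx": -0.012, "ty": 0, "tz": 0, "twist": 0},
    {"tx": -0.014, "ty": 0, "tz": 0, "twist": 0},
    {"tx": -0.016, "ty": 0, "tz": 0, "twist": 0},
  ],
)

```text
t: 20.08
eef_pos: [0.4681, 0.0513, 0.0245]
ee_rot: [3.141, -0.001, -1.515]
force: [2.7, -7.3, -2.1]
width: 0.0239
gripper_force: 59.6
```

The catches sprang out (force dropped to zero) and the collar is now bearing at about 7 N. I'll press a little further and hold.

arm_command(
  commands=[
    {"tx": -0.002, "ty": 0, "tz": 0, "twist": 0},
    {"tx": -0.004, "ty": 0, "tz": 0, "twist": 0},
    {"tx": -0.006, "ty": 0, "tz": 0, "twist": 0},
    {"tx": -0.007, "ty": 0, "tz": 0, "twist": 0},
    {"tx": -0.007, "ty": 0, "tz": 0, "twist": 0},
    {"tx": -0.007, "ty": 0, "tz": 0, "twist": 0},
    {"tx": -0.007, "ty": 0, "tz": 0, "twist": 0},
    {"tx": -0.007, "ty": 0, "tz": 0, "twist": 0},
  ],
)

```text
t: 20.75
eef_pos: [0.4679, 0.0525, 0.0245]
ee_rot: [3.14, -0.002, -1.515]
force: [3.0, -10.7, -1.3]
width: 0.0237
gripper_force: 59.6
```

arm_command(
  commands=[
    {"tx": -0.002, "ty": 0, "tz": 0, "twist": 0},
    {"tx": -0.004, "ty": 0, "tz": 0, "twist": 0},
    {"tx": -0.005, "ty": 0, "tz": 0, "twist": 0},
    {"tx": -0.005, "ty": 0, "tz": 0, "twist": 0},
    {"tx": -0.005, "ty": 0, "tz": 0, "twist": 0},
    {"tx": -0.005, "ty": 0, "tz": 0, "twist": 0},
    {"tx": -0.005, "ty": 0, "tz": 0, "twist": 0},
    {"tx": -0.005, "ty": 0, "tz": 0, "twist": 0},
  ],
)

```text
t: 21.42
eef_pos: [0.4677, 0.0532, 0.0245]
ee_rot: [3.14, -0.002, -1.515]
force: [4.0, -13.6, -1.6]
width: 0.0238
gripper_force: 59.6
```

```bash
python3 - <<'E'
from h import *
F=[]
for k in range(4):
    grab_frame("top");F.append(get_state()['force'])
print(np.round(F,1).tolist());go([0,0,0])
E
```

```text
[[2.9, -14.6, -0.8], [3.2, -12.7, -1.0], [3.7, -13.5, -1.6], [4.5, -14.1, -2.0]]
t 21.6167 pos [0.4677 0.0532 0.0245] rot [ 3.1400e+00 -2.2000e-03 -1.5149e+00] F [  4.48 -14.12  -1.95] w 0.0239
-> tx ty tz [0.1079 1.8795 0.1013] twist 0
```

Steady 14 N held for over half a second, so it's home. I'll back off the fork, then lift gently.

arm_command(
  commands=[
    {"tx": 0.003, "ty": 0, "tz": 0, "twist": 0},
    {"tx": 0.008, "ty": 0, "tz": 0, "twist": 0},
    {"tx": 0.014, "ty": 0, "tz": 0, "twist": 0},
    {"tx": 0.02, "ty": 0, "tz": 0, "twist": 0},
    {"tx": 0.02, "ty": 0, "tz": -0.005, "twist": 0},
    {"tx": 0.02, "ty": 0, "tz": -0.015, "twist": 0},
    {"tx": 0.02, "ty": 0, "tz": -0.03, "twist": 0},
    {"tx": 0.02, "ty": 0, "tz": -0.05, "twist": 0},
  ],
)

```text
t: 22.28
eef_pos: [0.4679, 0.0499, 0.037]
ee_rot: [3.14, -0.001, -1.514]
force: [0.1, -1.1, -6.1]
width: 0.0237
gripper_force: 59.7
```

arm_command(
  commands=[
    {"tx": 0, "ty": 0, "tz": -0.03, "twist": 0},
    {"tx": 0, "ty": 0, "tz": -0.07, "twist": 0},
    {"tx": 0, "ty": 0, "tz": -0.12, "twist": 0},
    {"tx": 0, "ty": 0, "tz": -0.18, "twist": 0},
    {"tx": 0, "ty": 0, "tz": -0.23, "twist": 0},
    {"tx": 0, "ty": 0, "tz": -0.27, "twist": 0},
    {"tx": 0, "ty": 0, "tz": -0.29, "twist": 0},
    {"tx": 0, "ty": 0, "tz": -0.29, "twist": 0},
  ],
)

```text
t: 22.95
eef_pos: [0.4693, 0.0507, 0.1112]
ee_rot: [-3.139, 0.001, -1.514]
force: [0.8, 0.2, -4.5]
width: 0.0237
gripper_force: 59.7
```

```bash
python3 - <<'E'
from h import *
T={}
P=[]
for k in range(2):
  for cam in ["scene","top"]:
    im=grab_frame(cam);cv2.imwrite(f"pics/raw8{cam}.png",im[:,:,::-1])
    for n in ["pin_tip","pin_catch","sleeve_center"]:
        for r in spot_point(n,cam): T.setdefault((cam,n),[]).append(r["uv"])
  s=get_state();P.append(s['eef_pos'])
go([0,0,0]);print('mom',s['moment'])
g=np.mean(P,0)+[0,0,.019];a=-1.5145+np.pi;d=np.array([np.cos(a),np.sin(a),0]);
for (c,n),v in T.items():
    l=dict(pin_tip=.187,pin_catch=.145,sleeve_center=.109)[n];q=proj(c,g+l*d)
    print(c,n,q.round(1),np.round([u-q for u in np.array(v) if np.linalg.norm(u-q)<15],1).tolist())
for cam in ["scene","top"]:
    im=cv2.imread(f"pics/raw8{cam}.png");m=cv2.inRange(cv2.cvtColor(im,cv2.COLOR_BGR2HSV),(100,120,40),(130,255,255))
    q=proj(cam,g+.109*d).astype(int);k=np.zeros_like(m);k[q[1]-25:q[1]+25,q[0]-25:q[0]+25]=1
    r,cc=np.nonzero(m*k);print(cam,'blue centroid',cc.mean(),r.mean(),'ext',cc.min(),cc.max(),r.min(),r.max(),'pred',q)
E
```

```text
t 23.75 pos [0.4685 0.05   0.1095] rot [ 3.1415 -0.     -1.5145] F [-0.33  0.97 -5.18] w 0.0238
-> tx ty tz [0.0944 1.8822 0.4383] twist 0
mom [-0.4225258   0.07429625 -0.04423814]
scene pin_tip [310.5 135. ] [[2.0, -0.5], [0.2, 1.4]]
scene pin_catch [299.4 140. ] [[0.9, -2.3], [10.6, -4.0], [0.9, 3.0]]
scene sleeve_center [289.7 144.4] [[-0.7, -1.0], [-0.4, 0.8]]
top pin_tip [181.5 209.1] []
top pin_catch [194.2 208.7] [[9.5, 5.2]]
top sleeve_center [205.2 208.4] []
scene blue centroid 292.86538461538464 142.46153846153845 ext 281 302 130 154 pred [289 144]<stdin>:18: RuntimeWarning: Mean of empty slice.
  ret = ret.dtype.type(ret / rcount)
Traceback (most recent call last):
ValueError: zero-size array to reduction operation minimum which has no identity
```

The sleeve is hanging on the pin at the predicted place. Next I raise it and carry it over the stand.

arm_command(
  commands=[
    {"tx": 0.02, "ty": 0, "tz": -0.04, "twist": 0},
    {"tx": 0.05, "ty": -0.02, "tz": -0.1, "twist": 0.005},
    {"tx": 0.1, "ty": -0.06, "tz": -0.18, "twist": 0.01},
    {"tx": 0.16, "ty": -0.13, "tz": -0.25, "twist": 0.015},
    {"tx": 0.23, "ty": -0.22, "tz": -0.3, "twist": 0.019},
    {"tx": 0.29, "ty": -0.32, "tz": -0.32, "twist": 0.019},
    {"tx": 0.33, "ty": -0.42, "tz": -0.32, "twist": 0.019},
    {"tx": 0.337, "ty": -0.5, "tz": -0.32, "twist": 0.019},
  ],
)

```text
t: 24.42
eef_pos: [0.5999, -0.0286, 0.19]
ee_rot: [-3.14, -0.0, -1.575]
force: [0.5, 0.1, -5.2]
width: 0.0238
gripper_force: 59.9
```

```bash
python3 -c "
from h import *
go([.634,-.025,.19],-1.574)"
```

```text
t 24.4167 pos [ 0.5999 -0.0286  0.19  ] rot [-3.1404e+00 -1.0000e-04 -1.5755e+00] F [ 0.55  0.08 -5.2 ] w 0.0238
-> tx ty tz [-0.0151 -0.1363  0.    ] twist -0.0005
```

arm_command(
  commands=[
    {"tx": 0, "ty": -0.05, "tz": 0, "twist": 0},
    {"tx": -0.005, "ty": -0.09, "tz": 0, "twist": 0},
    {"tx": -0.008, "ty": -0.12, "tz": 0, "twist": 0},
    {"tx": -0.008, "ty": -0.144, "tz": 0, "twist": 0},
    {"tx": -0.008, "ty": -0.144, "tz": 0, "twist": 0},
    {"tx": -0.008, "ty": -0.144, "tz": 0, "twist": 0},
    {"tx": -0.008, "ty": -0.144, "tz": 0, "twist": 0},
    {"tx": -0.008, "ty": -0.144, "tz": 0, "twist": 0},
  ],
)

```text
t: 25.08
eef_pos: [0.6335, -0.025, 0.1899]
ee_rot: [-3.141, 0.0, -1.574]
force: [0.2, 0.2, -5.5]
width: 0.0238
gripper_force: 59.9
```

```bash
python3 - <<'E'
from h import *
obs={};P=[]
for k in range(2):
  for cam in ["scene","top"]:
    im=grab_frame(cam);cv2.imwrite(f"pics/raw9{cam}.png",im[:,:,::-1])
    for n in ["pin_grip","pin_tip","stand_seat","stand","sleeve_center"]:
        for r in spot_point(n,cam): obs.setdefault((cam,n),[]).append(r["uv"])
  s=get_state();P.append(s['eef_pos'])
g=np.mean(P,0)+[0,0,.019];go([.634,-.025,.19],-1.574)
T={n:g+np.array([0,l,0]) for n,l in dict(pin_grip=0,pin_tip=.187,sleeve_center=.109).items()};T['stand_seat']=np.array([.6345,.059,.11]);T['stand']=np.array([.6345,.0874,0])
for (c,n),v in obs.items():
    q=proj(c,T[n]);print(c,n,q.round(1),np.round([u-q for u in np.array(v) if np.linalg.norm(u-q)<12],1).tolist())
# green plates: scene prediction of V apex/top vs mask
im=cv2.imread("pics/raw9scene.png");m=cv2.inRange(cv2.cvtColor(im,cv2.COLOR_BGR2HSV),(45,90,30),(80,255,255))
n,l,st,ce=cv2.connectedComponentsWithStats(m)
print([(st[i].tolist(),ce[i].round(1).tolist()) for i in range(1,n) if st[i][4]>20])
for y in (.034,.141):
    print([proj("scene",np.array([.6345+dx,y,z])).round(1).tolist() for dx,z in ((-.025,.122),(.025,.122),(-.025,.008),(.025,.008))])
E
```

```text
t 26.2833 pos [ 0.634  -0.0251  0.1896] rot [ 3.1416  0.     -1.5741] F [ 0.64  0.66 -5.16] w 0.0235
-> tx ty tz [-0.0004  0.0002 -0.0018] twist -0.0
scene pin_grip [262.9 191.5] [[0.2, -3.2], [-0.1, -2.0]]
scene pin_tip [323.8 165.7] [[-1.4, 0.5], [-0.6, 3.1]]
scene stand_seat [289.1 200.7] [[-0.2, -0.4], [-0.3, -4.2]]
scene stand [295.1 217.3] [[-3.2, -0.1], [-2.2, 0.9]]
scene sleeve_center [299.1 176.2] [[0.0, 0.7], [-0.9, 1.3]]
top pin_grip [262.6 152.5] [[-1.3, 1.9], [-3.3, 3.7]]
top pin_tip [204.2 151.2] []
top stand_seat [237.2 160.2] [[2.3, -1.4], [2.4, -1.6]]
top stand [230.3 168.3] [[-1.5, -4.0], [-1.7, -2.3]]
top sleeve_center [228.5 151.7] [[0.9, -0.3], [1.1, -0.3]]
[([310, 187, 9, 23, 82], [312.7, 198.2]), ([280, 207, 7, 16, 51], [281.7, 213.6])]
[[277.3, 195.2], [286.0, 208.3], [276.2, 216.6], [284.2, 229.1]]
[[309.5, 181.3], [318.7, 193.7], [306.0, 203.2], [314.5, 215.2]]
```

Everything is consistent with the stand pose. Lowering now: quickly at first, then gently while watching the force.

arm_command(
  commands=[
    {"tx": 0, "ty": 0, "tz": 0.04, "twist": 0},
    {"tx": 0, "ty": 0, "tz": 0.1, "twist": 0},
    {"tx": 0, "ty": 0, "tz": 0.17, "twist": 0},
    {"tx": 0, "ty": 0, "tz": 0.24, "twist": 0},
    {"tx": 0, "ty": 0, "tz": 0.29, "twist": 0},
    {"tx": 0, "ty": 0, "tz": 0.32, "twist": 0},
    {"tx": 0, "ty": 0, "tz": 0.34, "twist": 0},
    {"tx": 0, "ty": 0, "tz": 0.35, "twist": 0},
  ],
)

```text
t: 26.95
eef_pos: [0.6339, -0.0252, 0.1012]
ee_rot: [3.141, -0.0, -1.574]
force: [0.2, 0.9, -4.3]
width: 0.0236
gripper_force: 59.9
```

arm_command(
  commands=[
    {"tx": 0, "ty": 0, "tz": 0.003, "twist": 0},
    {"tx": 0, "ty": 0, "tz": 0.006, "twist": 0},
    {"tx": 0, "ty": 0, "tz": 0.009, "twist": 0},
    {"tx": 0, "ty": 0, "tz": 0.012, "twist": 0},
    {"tx": 0, "ty": 0, "tz": 0.015, "twist": 0},
    {"tx": 0, "ty": 0, "tz": 0.018, "twist": 0},
    {"tx": 0, "ty": 0, "tz": 0.021, "twist": 0},
    {"tx": 0, "ty": 0, "tz": 0.024, "twist": 0},
  ],
)

```text
t: 27.62
eef_pos: [0.6341, -0.0251, 0.0961]
ee_rot: [-3.141, 0.0, -1.574]
force: [-1.0, 0.1, -4.6]
width: 0.0238
gripper_force: 59.9
```

arm_command(
  commands=[
    {"tx": 0, "ty": 0, "tz": 0.002, "twist": 0},
    {"tx": 0, "ty": 0, "tz": 0.004, "twist": 0},
    {"tx": 0, "ty": 0, "tz": 0.006, "twist": 0},
    {"tx": 0, "ty": 0, "tz": 0.008, "twist": 0},
    {"tx": 0, "ty": 0, "tz": 0.01, "twist": 0},
    {"tx": 0, "ty": 0, "tz": 0.012, "twist": 0},
    {"tx": 0, "ty": 0, "tz": 0.012, "twist": 0},
    {"tx": 0, "ty": 0, "tz": 0.012, "twist": 0},
  ],
)

```text
t: 28.28
eef_pos: [0.6342, -0.0251, 0.0932]
ee_rot: [-3.141, 0.0, -1.574]
force: [-0.1, 0.8, -3.5]
width: 0.0235
gripper_force: 59.9
```

arm_command(
  commands=[
    {"tx": 0, "ty": 0, "tz": 0.001, "twist": 0},
    {"tx": 0, "ty": 0, "tz": 0.002, "twist": 0},
    {"tx": 0, "ty": 0, "tz": 0.003, "twist": 0},
    {"tx": 0, "ty": 0, "tz": 0.004, "twist": 0},
    {"tx": 0, "ty": 0, "tz": 0.006, "twist": 0},
    {"tx": 0, "ty": 0, "tz": 0.008, "twist": 0},
    {"tx": 0, "ty": 0, "tz": 0.008, "twist": 0},
    {"tx": 0, "ty": 0, "tz": 0.008, "twist": 0},
  ],
)

```text
t: 28.95
eef_pos: [0.6343, -0.0252, 0.0914]
ee_rot: [-3.141, 0.0, -1.574]
force: [0.9, -1.6, -0.3]
width: 0.0235
gripper_force: 59.9
```

arm_command(
  commands=[
    {"tx": 0, "ty": 0, "tz": 0.001, "twist": 0},
    {"tx": 0, "ty": 0, "tz": 0.002, "twist": 0},
    {"tx": 0, "ty": 0, "tz": 0.003, "twist": 0},
    {"tx": 0, "ty": 0, "tz": 0.004, "twist": 0},
    {"tx": 0, "ty": 0, "tz": 0.004, "twist": 0},
    {"tx": 0, "ty": 0, "tz": 0.004, "twist": 0},
    {"tx": 0, "ty": 0, "tz": 0.004, "twist": 0},
    {"tx": 0, "ty": 0, "tz": 0.004, "twist": 0},
  ],
)

```text
t: 29.62
eef_pos: [0.6346, -0.0251, 0.0906]
ee_rot: [-3.14, -0.0, -1.574]
force: [-0.8, -1.8, 5.8]
width: 0.0237
gripper_force: 59.9
```

arm_command(
  commands=[
    {"tx": 0, "ty": 0, "tz": 0, "twist": 0},
    {"tx": 0, "ty": 0, "tz": 0, "twist": 0},
    {"tx": 0, "ty": 0, "tz": 0, "twist": 0},
    {"tx": 0, "ty": 0, "tz": 0, "twist": 0},
    {"tx": 0, "ty": 0, "tz": 0, "twist": 0},
    {"tx": 0, "ty": 0, "tz": 0, "twist": 0},
    {"tx": 0, "ty": 0, "tz": 0, "twist": 0},
    {"tx": 0, "ty": 0, "tz": 0, "twist": 0},
  ],
  grip_force=4,
)

```text
t: 30.28
eef_pos: [0.6343, -0.0251, 0.0902]
ee_rot: [-3.141, 0.0, -1.574]
force: [2.4, -1.9, 2.7]
width: 0.0245
gripper_force: 4.0
```

arm_command(
  commands=[
    {"tx": 0, "ty": 0, "tz": 0, "twist": 0},
    {"tx": 0, "ty": 0, "tz": 0, "twist": 0},
    {"tx": 0, "ty": 0, "tz": 0, "twist": 0},
    {"tx": 0, "ty": 0, "tz": 0, "twist": 0},
    {"tx": 0, "ty": 0, "tz": 0, "twist": 0},
    {"tx": 0, "ty": 0, "tz": 0, "twist": 0},
    {"tx": 0, "ty": 0, "tz": 0, "twist": 0},
    {"tx": 0, "ty": 0, "tz": 0, "twist": 0},
  ],
  claw=0.7,
)

```text
t: 30.95
eef_pos: [0.634, -0.0251, 0.09]
ee_rot: [3.141, 0.0, -1.574]
force: [0.6, 0.1, -0.1]
width: 0.0609
gripper_force: 0.0
```

arm_command(
  commands=[
    {"tx": 0, "ty": 0, "tz": 0, "twist": 0},
    {"tx": 0, "ty": 0, "tz": 0, "twist": 0},
    {"tx": 0, "ty": 0, "tz": 0, "twist": 0},
    {"tx": 0, "ty": 0, "tz": 0, "twist": 0},
    {"tx": 0, "ty": 0, "tz": -0.03, "twist": 0},
    {"tx": 0, "ty": 0, "tz": -0.1, "twist": 0},
    {"tx": 0, "ty": 0, "tz": -0.2, "twist": 0},
    {"tx": 0, "ty": 0, "tz": -0.3, "twist": 0},
  ],
)

```text
t: 31.62
eef_pos: [0.6336, -0.0253, 0.1659]
ee_rot: [3.14, -0.0, -1.574]
force: [1.2, 1.0, 0.2]
width: 0.0612
gripper_force: 0.0
```

Released. I'll lift clear and check the resting poses with the networks (no pictures left to view).

arm_command(
  commands=[
    {"tx": 0, "ty": 0, "tz": -0.1, "twist": 0},
    {"tx": 0.05, "ty": 0, "tz": -0.2, "twist": 0},
    {"tx": 0.1, "ty": 0, "tz": -0.3, "twist": 0},
    {"tx": 0.15, "ty": 0, "tz": -0.38, "twist": 0},
    {"tx": 0.18, "ty": 0, "tz": -0.42, "twist": 0},
    {"tx": 0.2, "ty": 0, "tz": -0.44, "twist": 0},
    {"tx": 0.2, "ty": 0, "tz": -0.44, "twist": 0},
    {"tx": 0.2, "ty": 0, "tz": -0.44, "twist": 0},
  ],
)

```text
t: 32.28
eef_pos: [0.6334, -0.075, 0.2739]
ee_rot: [3.14, 0.0, -1.575]
force: [-0.5, -0.1, 0.4]
width: 0.0617
gripper_force: 0.0
```

```bash
python3 - <<'E'
from h import *
G=np.array([.6343,-.0251,.11])
T={n:G+np.array([0,l,0]) for n,l in dict(pin_grip=0,pin_collar=.084,pin_catch=.145,pin_tip=.187,sleeve_center=.110).items()}
for k in range(2):
  for cam in ["scene","top","wrist"]:
    grab_frame(cam)
    for n in T:
        q=proj(cam,T[n]);v=[np.array(r["uv"])-q for r in spot_point(n,cam)]
        print(cam,n,q.round(0),np.round([u for u in v if np.linalg.norm(u)<15],1).tolist())
go([0,0,0])
E
```

```text
scene pin_grip [263. 212.] [[-0.7, -1.4]]
scene pin_collar [289. 201.] [[-0.1, -0.2]]
scene pin_catch [307. 193.] [[-3.3, 0.8]]
scene pin_tip [320. 187.] [[0.3, 0.4]]
scene sleeve_center [297. 197.] [[-1.2, -0.2]]
top pin_grip [262. 161.] [[-3.6, -0.6]]
top pin_collar [237. 160.] [[-1.5, 0.8]]
top pin_catch [219. 160.] [[11.5, 1.8]]
top pin_tip [207. 160.] []
top sleeve_center [230. 160.] [[-2.3, 3.1]]
wrist pin_grip [254. 211.] [[1.5, -2.3]]
wrist pin_collar [254. 270.] [[3.0, 4.5]]
wrist pin_catch [254. 308.] []
wrist pin_tip [254. 332.] []
wrist sleeve_center [254. 287.] [[0.3, -1.9]]
scene pin_grip [263. 212.] [[2.0, -1.6]]
scene pin_collar [289. 201.] [[-0.1, -1.4], [0.9, -1.7]]
scene pin_catch [307. 193.] [[-2.4, -0.3], [11.4, -3.5]]
scene pin_tip [320. 187.] [[-1.7, 2.5]]
scene sleeve_center [297. 197.] [[-4.9, -0.5]]
top pin_grip [262. 161.] [[-1.8, 0.7]]
top pin_collar [237. 160.] [[1.3, -0.7]]
top pin_catch [219. 160.] []
top pin_tip [207. 160.] []
top sleeve_center [230. 160.] [[1.2, 1.2]]
wrist pin_grip [254. 211.] [[0.8, -2.4]]
wrist pin_collar [254. 270.] [[0.7, 1.6]]
wrist pin_catch [254. 308.] []
wrist pin_tip [254. 332.] []
wrist sleeve_center [254. 287.] [[-0.2, 1.8]]
t 34.0833 pos [ 0.6339 -0.0751  0.275 ] rot [ 3.1416  0.     -1.5741] F [-0.22  0.2   0.73] w 0.0612
-> tx ty tz [-0.292   2.5365  1.1003] twist 0
```

The networks place the pin and sleeve where they should be on the stand, to within a few pixels, so I'm handing in.

```bash
python3 -c "
from station import *
print(job_done())"
```

```text
the job is handed in; nothing more can be done
None
```

I handed the job in after about 34 s of robot time: the pin was pressed home in the sleeve at about 14 N, lifted with the sleeve locked on it, laid in both Vs of the stand and released; the final pose was checked only by network detections, and no verdict was returned.

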